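Lock the cap jig onto the register base

ROBOT

A 7-joint arm with a two-finger parallel gripper is mounted at the origin on a cart in front of the work surface, level with it; the furniture and walls round the work are solid. World frame = base frame: x ahead of the robot, y to its left, z up, the work surface at z = 0. Lengths are in m, angles in degrees, forces in N, time in s.
With the tool pointing down it reaches from about 0.425 to 0.875 m from the base axis. Payload 4.7 kg.
Tool frame: the origin (TCP) lies between the finger pads; the fingertips stand env.tip_reach ahead of it and the grasp point (between the pads) lies 2 mm behind it (env.tip_reach is the distance from the TCP to the fingertips, in m); z points along the fingers, y is the line along which they close (so a half turn about z gives the same grasp; the last joint's range is limited). The gripper opens to 87 mm and grips with 3 to 60 N. Pads are 19 mm wide; open, the fingers measure 117 mm over their backs; the gripper's body (75 mm by 190 mm) begins 51 mm behind the grasp point.
Start: joints at [-64.166, 18.392, -4.016, 83.108, 1.295, 78.541, -3.26], TCP at [0.275, 0.589, 0.24] pointing down, gripper open.
Joint ranges: [-163.93, 163.93], [-17.29, 119.83], [-79.2, 71.16], [3.27, 140.29], [-89.18, 269.18], [5.43, 117.66], [-154.24, 154.24]. Speed limits (degrees/s): [147.25, 147.25, 180, 180, 180, 180, 180].

INTERFACE

Orientations are given as [roll, pitch, yaw] about the fixed x, y, z axes, in that order (R = Rz(yaw) Ry(pitch) Rx(roll)).
In Python, from cell import env, read_camera gives the robot as it stands. The module is installed in compiled form; this text tells all that it offers.
- The arm moves only by the tool nudge_tcp, called after "Emit:" as name([rows], argument=value, ...), one row to a line, values as JSON. Schema: {"type":"object","properties":{"deltas":{"type":"array","items":{"type":"array","items":{"type":"number"},"minItems":5,"maxItems":5},"minItems":1,"maxItems":8},"force":{"type":"number"},"only":{"type":"string"},"quiet":{"type":"boolean"},"lines":{"type":"string"}},"required":["deltas"],"additionalProperties":false}. deltas is a list of rows, 1 to 8 of them, each of 5 numbers: dx, dy, dz in a scale on which 1.0 is 0.8 m, then a turn about the tool's z in fractions of the full range, 1 being 2 rad, then the finger opening in m; each row is the pose to reach, as a shift and turn from the pose commanded when the call began, along the tool's axes at that moment; what a row does not reach only later rows make up. A row lasts 1/12 s, in which the tool goes at most 0.0417 m and 7.16 degrees, less where a joint would pass 70% of its speed; a pose out of reach is approached as far as the arm can. The fingers move at their own pace and stop on an object; force is the grip in N (left out, the last holds). Time passes only in rows, so rows that do not move let the fingers close. The tool returns the time, the measured TCP pose, the force, the opening and the grip force at its end. only (a regular expression) keeps the lines of the reply that match it, lines (a string "A,B") keeps lines A to B, and quiet returns only ok. No shift or turn number may pass 1 either way. Input that does not fit is refused with a message, and nothing moves.
- env.get_obs(): the state, without advancing time (a new reading comes with each control period).
- read_camera(name): name is "scene" or "top"; returns a dict with "color" (420x560x3 uint8, blue, green, red), "fx", "fy", "cx", "cy" (pixels), "dist" ([k1, k2, p1, p2, k3] as OpenCV has them; the pictures are not rectified), "world_from_camera" (4x4, takes a point from camera to world coordinates). Camera axes: x right, y down, z forward; pixel columns grow to the right and rows downward; lengths in m; the calibration is good to about 2 mm. A picture is of the moment at which its call begins. There is no depth.
- env.sign_off(): hands the job in; it is judged then, once.
The state is a dict: "time_s": time; "qpos": joint angles; "joint_velocities": joint speeds; "effort": joint torques, N m; "tool_pos": TCP position; "tool_rot": TCP orientation; "force": force on the tool from outside, world axes, zero at the start; "wrist_torque": the same for the moment, N m; "grip_width": finger opening in m; "grasp_force": force on a finger pad.
Only numpy, scipy, OpenCV 4.12 (cv2) and the standard library are available. Lean on these libraries where they do the work, as an engineer would, in place of code of your own. Each camera call takes 0.05 s, during which the arm holds its last target. There are 200 camera calls.

TASK

Mount the blue cap jig on the register base so that the next batch of caps can be loaded: let it down gently over both brass mushroom studs until it lies flush on the base, then push it along towards the adjuster-wheel end until the red spring latch snaps up behind it, and let go. Do not force it while you feel for the studs, and leave the masking tape and the screw jar where they are.

Things in the scene. Friction and masses are not known exactly. Their poses are not given: they have to be found in the camera images.
- cap_jig: Loose blue aluminium jig plate, 110 (x) x 180 (y) x 6 mm (z), 0.26 to 0.42 kg, lying flat, four white cap seats and a black bridge handle on top. Origin: centre of its underside, z up. Two keyholes go through it at y = +/-70 mm: a round eye 17 mm across centred at x = +7 mm, and from it a slot 10 mm wide running towards -x that ends at x = -12.5 mm.
- jig_handle (a point): Centre of the handle's bar, 38 mm above the underside and over the jig's origin; axes as the jig's. The bar runs along jig y: 14 mm thick (x), 88 mm long (y), 16 mm high, on two posts at y = +/-36 mm. Pinch it across x. It carries the jig near its centre of mass.
- register_base: Fixture bolted to the bench, 208 (x) x 226 (y) mm. Origin: on the bench, 7 mm before its middle. x points to the end with the dark block and brass adjuster wheel (x = 97 to 124 mm, up to 28 mm high). Between two guide bars (tops at z = 20 mm) lies a dark steel carriage with two mushroom studs and the latch. Jig and base must touch with less than 40 N at all times.
- base_seat (a point): Point of the base 20 mm above its origin, at the height of the carriage's flat top, the jig's seat. The studs stand at y = +/-70 mm from it; in x the carriage was shifted with the adjuster and clamped for the last job, so both studs are anywhere from 20 mm before to 20 mm beyond this point. That shift is not reported (the point stays on the base): feel for it.
- stud_top (a point): Point of the base 36 mm above its origin, at the height of the stud tops. Each stud: neck 8 mm across, then a brass head 14 mm across from 8 to 16 mm above the carriage top, its upper 2 mm coned to 11 mm. The heads pass the eyes when jig x and base x point the same way and the jig's origin is 7 mm behind the studs in x, with 1.5 mm of play each way in x and y.
- latch (a joint): Red sprung tongue in the carriage, 8 x 22 mm, 52 mm behind the studs in x. Value: how far it is pressed down, m: 0 up, standing 5 mm proud; 0.005 flush, held down by the jig. 1.5 N starts it, 3 N presses it flush. A flush jig can slide 15 mm in base +x until the necks hit the slot ends; after 13.5 mm its rear edge clears the latch, which springs up and locks it.
- masking_tape: Loose roll of cream masking tape, 92 mm across, 24 mm high, lying flat; origin at the centre of its underside. Bystander.
- screw_jar: Loose white jar of screws, 70 mm across, 58 mm high; origin at the centre of its underside. Bystander.
- jig_eye (a point): Centre of the round eye of the keyhole at the jig's y = +70 mm (x = +7 mm), at its underside. The other eye lies at y = -70 mm. Mounted, this one belongs over the stud at base y = +70 mm.

How it is judged:
By the outcome, as a careful person would: the job done as asked, in the order asked, and still so for the second after the job is handed in, with the robot touching nothing.
It also fails if it takes over 72 s, if anything falls off the work surface, if the arm or the gripper's body presses on something with over 40 N, if the wrist force passes 120 N, or if a joint passes its speed limit or range.

## Working session

There is one attempt and no reset: what is moved stays moved. The work goes in short steps, Python scripts to look and compute and a tool call to move; the robot and the scene stay as the last step left them, time stands still between calls to the robot, and variables do not carry over. Pictures are saved under pics/ and viewed, at most 10 in all, crops included, and the job is handed in when it is done.

```bash
mkdir -p pics; python3 - <<'E'
from cell import env, read_camera
import cv2,numpy as np
o=env.get_obs()
for k in('time_s','tool_pos','tool_rot','force','grip_width'):print(k,o[k])
print(env.tip_reach)
for n in('scene','top'):
    c=read_camera(n);cv2.imwrite(f'pics/{n}0.png',c['color']);np.savez(f'{n}0.npz',**{k:np.array(v) for k,v in c.items()})
    print(n,c['fx'],c['cx'],c['cy'],c['dist'],np.round(c['world_from_camera'],3).tolist())
E
```

```text
time_s 0.0
tool_pos [0.2748111  0.58847635 0.23849296]
tool_rot [-1.79893287e+02  7.19715671e-03  1.54972737e+02]
force [ 0.33860957 -0.37242141  0.03868452]
grip_width 0.08702653053785228
0.017
scene 441.214636476024 280.2825014779562 202.20889430629853 [-0.13126499  0.          0.          0.          0.        ] [[-0.915, 0.334, -0.227, 0.81], [0.404, 0.735, -0.545, 0.509], [-0.015, -0.59, -0.807, 0.844], [0.0, 0.0, 0.0, 1.0]]
top 398.78005955311045 279.8976925408541 215.9419588664202 [-0.0634119  0.         0.         0.         0.       ] [[-0.005, -0.994, 0.11, 0.465], [-1.0, 0.007, 0.012, -0.017], [-0.013, -0.11, -0.994, 1.013], [0.0, 0.0, 0.0, 1.0]]
```

View pics/scene0.png

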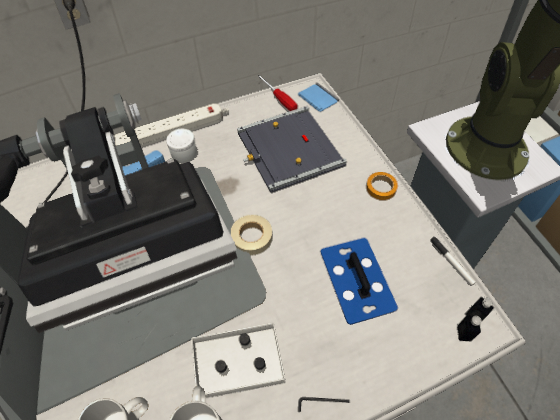

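View pics/top0.png

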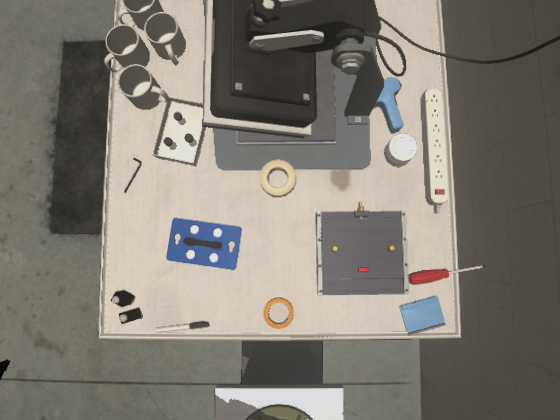

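The top view shows the jig at (204,243), the base at (362,252) with its wheel at (361,208), studs at (335,248) and (392,248), and the latch at (363,269). The tape is at (278,178) and the jar at (402,149). Next I'll measure these and zoom in on the keyholes.

```bash
cat > h.py <<'E'
import numpy as np,cv2
from cell import env,read_camera
def load(n,live=True):
    return read_camera(n) if live else dict(np.load(n+'0.npz'))
def ray(c,uv):
    K=np.array([[c['fx'],0,c['cx']],[0,c['fy'],c['cy']],[0,0,1]],float)
    p=cv2.undistortPoints(np.array(uv,float).reshape(-1,1,2),K,np.array(c['dist'],float),
      None,None,None).reshape(-1,2)
    T=np.array(c['world_from_camera']);return T[:3,3],np.c_[p,np.ones(len(p))]@T[:3,:3].T
def plane(c,uv,z):
    o,d=ray(c,uv);return o+d*((z-o[2])/d[:,2])[:,None]
def blobs(c,lo,hi,box,amin=4):
    u0,v0,u1,v1=box;m=cv2.inRange(cv2.cvtColor(c['color'],cv2.COLOR_BGR2HSV),lo,hi)
    k=np.zeros_like(m);k[v0:v1,u0:u1]=m[v0:v1,u0:u1]
    n,l,s,ce=cv2.connectedComponentsWithStats(k)
    return [(int(s[i,4]),ce[i],l==i) for i in np.argsort(-s[:,4]) if i and s[i,4]>=amin]
E
python3 - <<'E'
from h import *
B={'top':dict(jig=(155,205,255,280),base=(310,195,415,300)),'scene':dict(jig=(310,230,405,330),base=(235,100,350,195))}
crop=[]
for n in('top','scene'):
    c=load(n,False)
    b=blobs(c,(100,120,40),(125,255,255),B[n]['jig'])[0]
    m=b[2].astype('uint8');cn=max(cv2.findContours(m,0,2)[0],key=cv2.contourArea)
    q=cv2.minAreaRect(cn); print(n,'jigrect',q)
    ap=cv2.approxPolyDP(cv2.convexHull(cn),5,True).reshape(-1,2)
    P=plane(c,ap,.006);print(np.round(P[:,:2],4).tolist(), P.mean(0))
    if len(P)==4:print('sides',np.linalg.norm(P-np.roll(P,-1,0),axis=1))
    for nm,lo,hi,z in(('brass',(12,140,100),(32,255,255),.036),('red',(0,150,90),(8,255,255),.025)):
        for a,ce,_ in blobs(c,lo,hi,B[n]['base']):print(nm,a,ce.round(1),plane(c,ce,z).round(4)[0,:2])
    for k in B[n]:
        u0,v0,u1,v1=B[n][k];crop.append(cv2.resize(c['color'][v0:v1,u0:u1],(400,300),interpolation=2))
cv2.imwrite('pics/crop.png',np.vstack([np.hstack(crop[:2]),np.hstack(crop[2:])]))
E
```

```text
top jigrect ((203.3258819580078, 243.25360107421875), (69.27942657470703, 41.903324127197266), 7.907163143157959)
[[0.5678, 0.2686], [0.5489, 0.1015], [0.448, 0.1111], [0.4685, 0.2792]] [0.50831946 0.19009978 0.006     ]
sides [0.16819723 0.1013191  0.16942834 0.09988197]
brass 16 [391.5 247.5] [ 0.4935 -0.2784]
brass 10 [361.5 208.2] [ 0.591  -0.2072]
brass 10 [334.7 248.3] [ 0.4926 -0.1389]
red 25 [362.7 269. ] [ 0.4415 -0.2083]
red 21 [413.1 278.2] [ 0.4179 -0.3325]
scene jigrect ((358.412353515625, 279.5721740722656), (83.21134185791016, 51.90837097167969), 68.96248626708984)
[[0.4449, 0.1114], [0.4697, 0.2852], [0.5721, 0.27], [0.5459, 0.0989]] [0.50816813 0.19136646 0.006     ]
sides [0.17555445 0.10356298 0.17309132 0.10176541]
brass 24 [250.1 156.5] [ 0.5945 -0.1938]
brass 18 [298.  159.7] [ 0.4918 -0.1354]
brass 16 [275.  123.5] [ 0.4926 -0.2751]
red 58 [289.5 102.8] [ 0.4191 -0.3449]
red 21 [304.6 137.6] [ 0.4396 -0.2059]
red 8 [293.6 108.2] [ 0.4181 -0.3196]
red 4 [280.8 100.8] [ 0.4376 -0.3628]
```

View pics/crop.png

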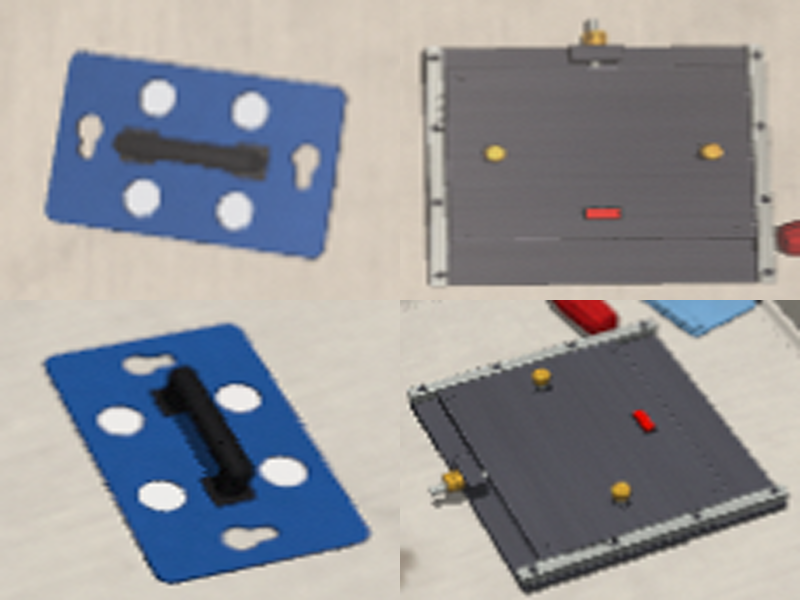

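Both keyhole eyes face away from the robot (world +x), so jig x and base x already roughly agree. The jig yaw is about -7.6°, the base yaw about +0.3°, and the studs' midpoint is near (0.4926, -0.207). I'll write a helper for tool-frame shifts.

```bash
cat >> h.py <<'E'
from scipy.spatial.transform import Rotation as Rn
def rel(p,yaw):
    o=env.get_obs();R=Rn.from_euler('xyz',o['tool_rot'],degrees=True)
    t=(o['tool_rot'][2]-yaw+180)%360-180
    print('tool',np.round(o['tool_pos'],4),np.round(o['tool_rot'],2),'F',np.round(o['force'],2),'-> row',np.round(R.inv().apply(np.array(p)-o['tool_pos']),4),'turn',round(t,2))
E
python3 - <<'E'
from h import *
rel([.5082,.1907,.12],82.4)
# refine jig yaw with white seats and keyholes
for n,bx in(('top',(155,205,255,280)),('scene',(310,230,405,330))):
    c=load(n,False)
    jig=blobs(c,(100,120,40),(125,255,255),bx)[0][2].astype('uint8')
    hull=np.zeros_like(jig);cv2.fillConvexPoly(hull,cv2.convexHull(max(cv2.findContours(jig,0,2)[0],key=cv2.contourArea)),1)
    hull=cv2.erode(hull,np.ones((3,3)))
    hs=cv2.cvtColor(c['color'],cv2.COLOR_BGR2HSV)
    m=(hull>0)&(hs[...,1]<110)&(hs[...,2]>110)
    N,l,s,ce=cv2.connectedComponentsWithStats(m.astype('uint8'))
    for i in range(1,N):
        if s[i,4]>8:print(n,s[i,4],ce[i].round(1),plane(c,ce[i],.006).round(4)[0,:2])
E
```

```text
tool [0.2748 0.5885 0.2386] [-1.7990e+02  1.0000e-02  1.5498e+02] F [-0.47 -0.28  0.37] -> row [-0.3797 -0.2616  0.1191] turn 72.58
top 80 [193.8 229. ] [0.5443 0.2143]
top 82 [217.2 232.3] [0.5356 0.1545]
top 61 [176.9 238.3] [0.5209 0.2576]
top 72 [230.8 246. ] [0.5009 0.1194]
top 83 [189.8 254.2] [0.4806 0.2235]
top 83 [213.3 257.4] [0.4723 0.1637]
scene 61 [344.5 250.9] [0.5004 0.1222]
scene 86 [366.1 262.5] [0.4717 0.1668]
scene 89 [338.  269.7] [0.5347 0.157 ]
scene 96 [376.8 286.5] [0.4798 0.2254]
scene 93 [347.9 294.7] [0.5432 0.2164]
scene 75 [368.2 308.7] [0.5207 0.2606]
```

Careful with the scale: shifts go in shares of 0.8 m and turns go in shares of 2 rad. That gives: -0.38 m is -0.475, -0.262 m is -0.3275, 57 degrees is 0.4974.

Emit:
nudge_tcp([
  [-0.475,-0.3275,0.1,0.4974,0.087],
  [-0.475,-0.3275,0.1,0.4974,0.087],
  [-0.475,-0.3275,0.1,0.4974,0.087],
  [-0.475,-0.3275,0.1,0.4974,0.087],
  [-0.475,-0.3275,0.1,0.4974,0.087],
  [-0.475,-0.3275,0.1,0.4974,0.087],
  [-0.475,-0.3275,0.1,0.4974,0.087],
  [-0.475,-0.3275,0.1,0.4974,0.087],
], force=20)

```text
time_s: 0.77
tool_pos: [0.4416, 0.3036, 0.1821]
tool_rot: [-180.0, -0.0, 97.6]
force: [1.1, 0.7, -0.2]
grip_width: 0.0868
grasp_force: 0.0
```

```bash
python3 -c "
from h import *
rel([.5078,.1902,.12],81.85)"
```

```text
tool [0.4416 0.3036 0.1821] [-179.99   -0.     97.63] F [ 1.07  0.69 -0.18] -> row [-0.1212  0.0506  0.0621] turn 15.78
```

Converted, -0.121 m is -0.1513, 0.062 m is 0.0775, 15.8 degrees is 0.1379.

Emit:
nudge_tcp([
  [-0.1513,0.0638,0.0775,0.1379,0.087],
  [-0.1513,0.0638,0.0775,0.1379,0.087],
  [-0.1513,0.0638,0.0775,0.1379,0.087],
  [-0.1513,0.0638,0.0775,0.1379,0.087],
  [-0.1513,0.0638,0.0775,0.1379,0.087],
  [-0.1513,0.0638,0.0775,0.1379,0.087],
])

```text
time_s: 1.27
tool_pos: [0.5083, 0.1915, 0.1198]
tool_rot: [-179.9, 0.1, 82.0]
force: [-0.1, 0.7, 0.1]
grip_width: 0.0871
grasp_force: 0.0
```

```bash
python3 -c "
from h import *
rel([.5078,.1902,.036],81.85)"
```

```text
tool [0.5083 0.1915 0.1198] [-1.7991e+02  6.0000e-02  8.2000e+01] F [-0.12  0.69  0.1 ] -> row [-0.0012 -0.0001  0.0838] turn 0.15
```

Converted, 0.083 m is 0.1038, 0.065 m is 0.0813.

Emit:
nudge_tcp([
  [-0.0013,0,0.0438,0,0.087],
  [-0.0013,0,0.0813,0,0.06],
  [-0.0013,0,0.1038,0,0.05],
  [-0.0013,0,0.1038,0,0.04],
  [-0.0013,0,0.1038,0,0.02],
  [-0.0013,0,0.1038,0,0.005],
  [-0.0013,0,0.1038,0,0.005],
  [-0.0013,0,0.1038,0,0.005],
], force=35)

```text
time_s: 1.93
tool_pos: [0.5095, 0.1928, 0.0394]
tool_rot: [179.9, -0.1, 82.2]
force: [0.3, 0.6, 0.2]
grip_width: 0.0484
grasp_force: 0.0
```

Emit:
nudge_tcp([
  [0,0,0,0,0.005],
  [0,0,0,0,0.005],
  [0,0,0,0,0.005],
  [0,0,0,0,0.005],
])

```text
time_s: 2.27
tool_pos: [0.5084, 0.1919, 0.0379]
tool_rot: [180.0, -0.0, 82.2]
force: [-0.6, 0.6, -0.6]
grip_width: 0.0219
grasp_force: 0.0
```

```bash
python3 -c "
from h import *
rel([.5078,.1902,.036],81.85)"
```

```text
tool [0.5084 0.1919 0.0379] [ 1.7999e+02 -2.0000e-02  8.2170e+01] F [-0.6   0.58 -0.62] -> row [-0.0018 -0.0003  0.0018] turn 0.32
```

Converted, -0.0015 m is -0.0019, 0.3 degrees is 0.0026.

Emit:
nudge_tcp([
  [-0.0019,0,0.0019,0.0026,0.02],
  [-0.0019,0,0.0019,0.0026,0.005],
  [-0.0019,0,0.0019,0.0026,0.005],
  [-0.0019,0,0.0019,0.0026,0.005],
  [-0.0019,0,0.0019,0.0026,0.005],
  [-0.0019,0,0.0019,0.0026,0.005],
])

```text
time_s: 2.77
tool_pos: [0.508, 0.1901, 0.0359]
tool_rot: [-180.0, 0.0, 81.9]
force: [0.8, -0.6, -1.8]
grip_width: 0.0131
grasp_force: 35.0
```

```bash
python3 -c "
from h import *
rel([.4856,-.207,.10],90.3)"
```

```text
tool [0.508  0.1901 0.0359] [-1.7998e+02  3.0000e-02  8.1870e+01] F [ 0.78 -0.59 -1.85] -> row [-0.3963  0.034  -0.0639] turn -8.43
```

Converted, -0.2 m is -0.25, -0.01 m is -0.0125, -8.4 degrees is -0.0733.

Emit:
nudge_tcp([
  [0,0,-0.025,0,0.005],
  [0,0,-0.0563,0,0.005],
  [-0.0125,0,-0.0813,0,0.005],
  [-0.05,0.005,-0.0938,-0.0175,0.005],
  [-0.1,0.01,-0.0938,-0.0349,0.005],
  [-0.15,0.015,-0.0938,-0.0524,0.005],
  [-0.2,0.02,-0.0938,-0.0733,0.005],
  [-0.25,0.025,-0.0938,-0.0733,0.005],
])

```text
time_s: 3.43
tool_pos: [0.4985, -0.0119, 0.1106]
tool_rot: [-179.9, -0.0, 90.4]
force: [0.5, -1.5, -5.1]
grip_width: 0.0135
grasp_force: 35.0
```

Emit:
nudge_tcp([
  [-0.05,0,0,0,0.005],
  [-0.1,0,0,0,0.005],
  [-0.15,0,0,0,0.005],
  [-0.1875,0,0,0,0.005],
  [-0.2125,0,0,0,0.005],
  [-0.2125,0,0,0,0.005],
])

```text
time_s: 3.93
tool_pos: [0.4988, -0.1866, 0.1109]
tool_rot: [-180.0, 0.2, 89.8]
force: [0.8, 0.3, -3.9]
grip_width: 0.0135
grasp_force: 35.0
```

```bash
python3 -c "
from h import *
rel([.4856,-.207,.10],90.3)"
```

```text
tool [ 0.4988 -0.1866  0.1109] [-179.96    0.2    89.83] F [ 0.79  0.27 -3.87] -> row [-0.0204 -0.0132  0.011 ] turn -0.47
```

Converted, -0.0205 m is -0.0256, -0.013 m is -0.0163.

Emit:
nudge_tcp([
  [-0.0125,-0.0088,0.0075,0,0.005],
  [-0.0256,-0.0163,0.0138,0,0.005],
  [-0.0256,-0.0163,0.0138,0,0.005],
  [-0.0256,-0.0163,0.0138,0,0.005],
  [-0.0256,-0.0163,0.0138,0,0.005],
  [-0.0256,-0.0163,0.0138,0,0.005],
  [-0.0256,-0.0163,0.0138,0,0.005],
])

```text
time_s: 4.52
tool_pos: [0.4882, -0.1999, 0.1003]
tool_rot: [180.0, -0.0, 90.4]
force: [0.5, -0.0, -4.3]
grip_width: 0.0135
grasp_force: 35.0
```

```bash
python3 - <<'E'
from h import *
rel([.4856,-.207,.10],90.3)
o=env.get_obs();zt=o['tool_pos'][2]-.036+.006
for n,bx in(('top',(300,190,430,310)),('scene',(210,60,360,220))):
    c=load(n);cv2.imwrite(f'pics/{n}1.png',c['color'])
    jig=blobs(c,(100,120,40),(125,255,255),bx)[0][2].astype('uint8')
    cn=max(cv2.findContours(jig,0,2)[0],key=cv2.contourArea)
    hull=np.zeros_like(jig);cv2.fillConvexPoly(hull,cv2.convexHull(cn),1)
    hull=cv2.erode(hull,np.ones((3,3)))
    hs=cv2.cvtColor(c['color'],cv2.COLOR_BGR2HSV)
    m=(hull>0)&(hs[...,1]<110)&(hs[...,2]>110)
    N,l,s,ce=cv2.connectedComponentsWithStats(m.astype('uint8'))
    for i in range(1,N):
        if s[i,4]>8:print(n,s[i,4],ce[i].round(1),plane(c,ce[i],zt).round(4)[0,:2])
    x,y,w,h=cv2.boundingRect(cn);cv2.imwrite(f'pics/{n}1c.png',cv2.resize(c['color'][y-8:y+h+8,x-8:x+w+8],(400,400),interpolation=2))
a=[cv2.imread(f'pics/{n}1c.png') for n in('top','scene')];cv2.imwrite('pics/both1.png',np.hstack(a))
E
```

```text
tool [ 0.4882 -0.1999  0.1003] [ 1.7997e+02 -2.0000e-02  9.0380e+01] F [ 0.48 -0.01 -4.33] -> row [-0.0071 -0.0026  0.0003] turn 0.08
top 31 [346.5 235.5] [ 0.5218 -0.1632]
top 34 [331.6 249.1] [ 0.4897 -0.1272]
scene 34 [272.3 128.9] [ 0.5198 -0.2269]
scene 35 [306.  136.8] [ 0.4558 -0.1674]
scene 41 [282.4 145. ] [ 0.5194 -0.1661]
```

View pics/both1.png

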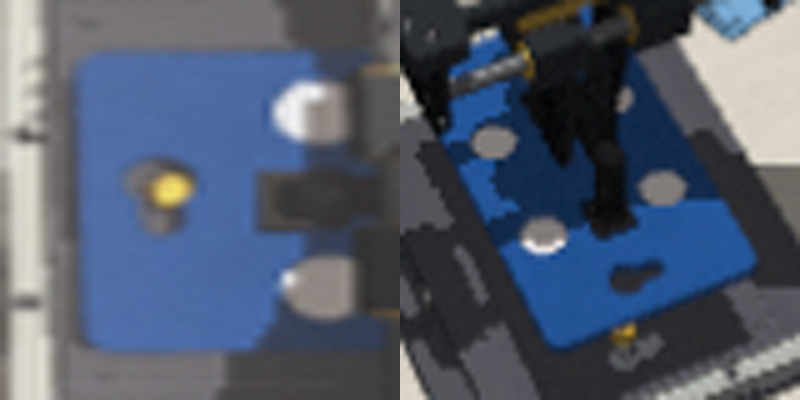

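The top view shows the left stud (yellow, crop 172,190) off to the right of its eye (150,182) while the jig is held about 64 mm up. I'll move to the estimate and lower to just above the studs, then look again with little parallax.

Converted, 0.023 m is 0.0288, -0.0084 m is -0.0105.

Emit:
nudge_tcp([
  [-0.005,-0.0015,0.01,0,0.005],
  [-0.0105,-0.003,0.02,0,0.005],
  [-0.0105,-0.003,0.0263,0,0.005],
  [-0.0105,-0.003,0.0288,0,0.005],
  [-0.0105,-0.003,0.0288,0,0.005],
  [-0.0105,-0.003,0.0288,0,0.005],
  [-0.0105,-0.003,0.0288,0,0.005],
  [-0.0105,-0.003,0.0288,0,0.005],
])

```text
time_s: 5.28
tool_pos: [0.4855, -0.2093, 0.0774]
tool_rot: [180.0, 0.0, 90.3]
force: [-0.2, -0.3, -4.4]
grip_width: 0.0137
grasp_force: 35.0
```

Emit:
nudge_tcp([
  [0,0,0,0,0.005],
  [0,0,0,0,0.005],
  [0,0,0,0,0.005],
])

```text
time_s: 5.53
tool_pos: [0.4853, -0.2093, 0.0773]
tool_rot: [180.0, -0.0, 90.3]
force: [0.7, 0.5, -4.0]
grip_width: 0.0136
grasp_force: 35.0
```

```bash
python3 - <<'E'
from h import *
rel([.4858,-.2083,.076],90.3)
a=[]
for n,bx in(('top',(300,190,430,310)),('scene',(210,60,360,220))):
    c=load(n);cv2.imwrite(f'pics/{n}2.png',c['color'])
    jig=blobs(c,(100,120,40),(125,255,255),bx)[0][2].astype('uint8')
    cn=max(cv2.findContours(jig,0,2)[0],key=cv2.contourArea)
    x,y,w,h=cv2.boundingRect(cn);print(n,x,y,w,h)
    if n=='top': v=c['color'][230:265,318:353]
    else: v=c['color'][y-8:y+h+8,x-8:x+w+8]
    for A,ce,_ in blobs(c,(12,140,100),(32,255,255),bx):print('brass',A,ce.round(1),plane(c,ce,.036).round(4)[0,:2])
    a.append(cv2.resize(v,(400,400),interpolation=2))
cv2.imwrite('pics/both2.png',np.hstack(a))
E
```

```text
tool [ 0.4853 -0.2093  0.0773] [179.97  -0.    90.28] F [ 0.66  0.48 -4.03] -> row [0.001  0.0005 0.0013] turn -0.02
top 328 229 25 45
brass 7 [334.9 248.3] [ 0.4927 -0.1393]
scene 262 119 62 50
brass 24 [250.1 156.5] [ 0.5945 -0.1938]
brass 4 [269.2 101.8] [ 0.4729 -0.3606]
```

View pics/both2.png

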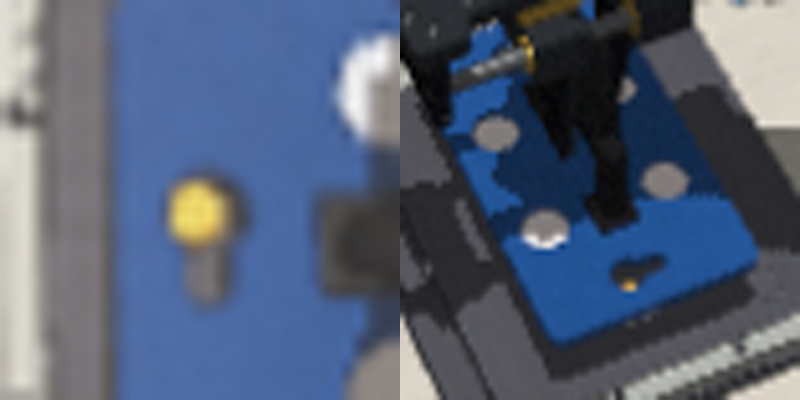

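Top crop: the stud (197,212) is centred in x and about 1 mm left of the eye centre (208,210) after parallax. I'll correct y by +1 mm and feel downwards.

Converted, 0.007 m is 0.0088, 0.001 m is 0.0013.

Emit:
nudge_tcp([
  [0.0013,0,0.0013,0,0.005],
  [0.0013,0,0.0025,0,0.005],
  [0.0013,0,0.0038,0,0.005],
  [0.0013,0,0.005,0,0.005],
  [0.0013,0,0.0063,0,0.005],
  [0.0013,0,0.0075,0,0.005],
  [0.0013,0,0.0088,0,0.005],
  [0.0013,0,0.0088,0,0.005],
])

```text
time_s: 6.3
tool_pos: [0.485, -0.2083, 0.0699]
tool_rot: [-180.0, -0.0, 90.3]
force: [-1.1, 0.7, -3.9]
grip_width: 0.0133
grasp_force: 35.0
```

```bash
python3 -c "
from h import *
rel([.4855,-.2083,.068],90.3);print(env.get_obs()['wrist_torque'])"
```

```text
tool [ 0.485  -0.2083  0.0699] [-1.7998e+02 -1.0000e-02  9.0270e+01] F [-1.05  0.65 -3.9 ] -> row [-0.      0.0005  0.0019] turn -0.03
[-0.0208793   0.06008083 -0.01542234]
```

Converted, 0.003 m is 0.0038, 0.0025 m is 0.0031.

Emit:
nudge_tcp([
  [0,0,0.0006,0,0.005],
  [0,0,0.0013,0,0.005],
  [0,0,0.0019,0,0.005],
  [0,0,0.0025,0,0.005],
  [0,0,0.0031,0,0.005],
  [0,0,0.0038,0,0.005],
  [0,0,0.0038,0,0.005],
])

```text
time_s: 6.88
tool_pos: [0.4851, -0.2083, 0.067]
tool_rot: [-180.0, -0.0, 90.3]
force: [0.1, 0.4, -4.4]
grip_width: 0.0137
grasp_force: 35.0
```

```bash
python3 -c "
from h import *
rel([.4855,-.2083,.056],90.3);print(env.get_obs()['wrist_torque'])"
```

```text
tool [ 0.4851 -0.2083  0.067 ] [-1.7999e+02 -1.0000e-02  9.0280e+01] F [ 0.11  0.45 -4.41] -> row [0.     0.0004 0.011 ] turn -0.02
[-0.09634056  0.04278425 -0.0069843 ]
```

The heads are 5 mm into the eyes with no force. I'll continue down slowly onto the latch and the seat.

Converted, 0.007 m is 0.0088, 0.006 m is 0.0075.

Emit:
nudge_tcp([
  [0,0,0.0013,0,0.005],
  [0,0,0.0025,0,0.005],
  [0,0,0.0038,0,0.005],
  [0,0,0.005,0,0.005],
  [0,0,0.0063,0,0.005],
  [0,0,0.0075,0,0.005],
  [0,0,0.0088,0,0.005],
  [0,0,0.0088,0,0.005],
])

```text
time_s: 7.55
tool_pos: [0.4852, -0.2084, 0.0601]
tool_rot: [180.0, -0.0, 90.3]
force: [-0.2, 0.1, -2.0]
grip_width: 0.0136
grasp_force: 35.0
```

Emit:
nudge_tcp([
  [0,0,0.0013,0,0.005],
  [0,0,0.0019,0,0.005],
  [0,0,0.0025,0,0.005],
  [0,0,0.0031,0,0.005],
  [0,0,0.0031,0,0.005],
])

```text
time_s: 7.97
tool_pos: [0.4853, -0.2084, 0.0577]
tool_rot: [180.0, 0.0, 90.3]
force: [-0.2, 0.8, -1.7]
grip_width: 0.0134
grasp_force: 35.0
```

```bash
python3 -c "
from h import *
rel([.4855,-.2083,.056],90.3);print(env.get_obs()['wrist_torque'])"
```

```text
tool [ 0.4853 -0.2084  0.0577] [179.98   0.    90.28] F [-0.19  0.77 -1.7 ] -> row [0.0001 0.0002 0.0017] turn -0.02
[-0.09775076  0.15772495  0.01454652]
```

Converted, 0.0018 m is 0.0023, 0.0015 m is 0.0019.

Emit:
nudge_tcp([
  [0,0,0.0006,0,0.005],
  [0,0,0.0013,0,0.005],
  [0,0,0.0019,0,0.005],
  [0,0,0.0023,0,0.005],
  [0,0,0.0023,0,0.005],
])

```text
time_s: 8.38
tool_pos: [0.4853, -0.2084, 0.056]
tool_rot: [180.0, -0.0, 90.3]
force: [-0.0, -0.4, -0.0]
grip_width: 0.0134
grasp_force: 35.0
```

Emit:
nudge_tcp([
  [0,0,0.0004,0,0.005],
  [0,0,0.0004,0,0.005],
  [0,0,0.0004,0,0.005],
])

```text
time_s: 8.63
tool_pos: [0.4852, -0.2084, 0.0559]
tool_rot: [180.0, -0.0, 90.3]
force: [-2.7, 1.0, 3.9]
grip_width: 0.0135
grasp_force: 35.0
```

```bash
python3 -c "
from h import *
rel([.4855,-.2083,.056],90.3);print(env.get_obs()['wrist_torque'])"
```

```text
tool [ 0.4852 -0.2084  0.0559] [ 1.800e+02 -2.000e-02  9.027e+01] F [-2.69  1.02  3.89] -> row [ 0.0001  0.0003 -0.0001] turn -0.03
[0.21329315 0.60367633 0.0129992 ]
```

Contact is soft (+3.9 N up) at z=0.0559, so the jig is flush. Now I'll slide along tool +y, which is base +x.

Converted, 0.012 m is 0.015, 0.011 m is 0.0138.

Emit:
nudge_tcp([
  [0,0.0025,0,0,0.005],
  [0,0.005,0,0,0.005],
  [0,0.0075,0,0,0.005],
  [0,0.01,0,0,0.005],
  [0,0.0125,0,0,0.005],
  [0,0.0138,0,0,0.005],
  [0,0.015,0,0,0.005],
  [0,0.015,0,0,0.005],
])

```text
time_s: 9.3
tool_pos: [0.4974, -0.2088, 0.0559]
tool_rot: [180.0, 0.0, 90.3]
force: [-2.4, -0.3, 5.1]
grip_width: 0.0138
grasp_force: 35.0
```

```bash
python3 -c "
from h import *
rel([.4993,-.2083,.056],90.3);print(env.get_obs()['wrist_torque'])"
```

```text
tool [ 0.4974 -0.2088  0.0559] [1.7998e+02 3.0000e-02 9.0260e+01] F [-2.44 -0.27  5.12] -> row [ 0.0005  0.0019 -0.0001] turn -0.04
[-0.12650758  0.64342715  0.03677948]
```

Converted, 0.0015 m is 0.0019, 0.001 m is 0.0013.

Emit:
nudge_tcp([
  [0,0.0006,0,0,0.005],
  [0,0.0013,0,0,0.005],
  [0,0.0019,0,0,0.005],
  [0,0.0019,0,0,0.005],
])

```text
time_s: 9.63
tool_pos: [0.4987, -0.2088, 0.0559]
tool_rot: [180.0, 0.0, 90.3]
force: [-3.2, -0.5, 6.7]
grip_width: 0.0135
grasp_force: 35.0
```

Emit:
nudge_tcp([
  [0,0.0006,0,0,0.005],
  [0,0.001,0,0,0.005],
  [0,0.001,0,0,0.005],
])

```text
time_s: 9.88
tool_pos: [0.4994, -0.2089, 0.0559]
tool_rot: [180.0, 0.0, 90.3]
force: [-2.9, 0.2, 5.1]
grip_width: 0.0136
grasp_force: 35.0
```

```bash
python3 -c "
from h import *
rel([.4993,-.2083,.056],90.3);print(env.get_obs()['wrist_torque'])"
```

```text
tool [ 0.4994 -0.2089  0.0559] [1.800e+02 3.000e-02 9.025e+01] F [-2.9   0.24  5.12] -> row [ 0.0006 -0.0001 -0.0001] turn -0.05
[-0.07968373  0.74281371  0.01016465]
```

Converted, 0.0008 m is 0.001, 0.0004 m is 0.0005.

Emit:
nudge_tcp([
  [0,0.0005,0,0,0.005],
  [0,0.001,0,0,0.005],
  [0,0.001,0,0,0.005],
])

```text
time_s: 10.13
tool_pos: [0.5002, -0.2088, 0.0559]
tool_rot: [180.0, 0.0, 90.3]
force: [-3.3, 1.1, 4.4]
grip_width: 0.0135
grasp_force: 35.0
```

```bash
python3 -c "
from h import *
rel([.4993,-.2083,.056],90.3);print(env.get_obs()['wrist_torque'])
c=load('scene')
for b in blobs(c,(0,150,60),(8,255,255),(285,110,340,170)):print(b[0],b[1])"
```

```text
tool [ 0.5002 -0.2088  0.0559] [1.800e+02 2.000e-02 9.025e+01] F [-3.29  1.13  4.4 ] -> row [ 0.0005 -0.0009 -0.0001] turn -0.05
[-0.07594913  0.76604083 -0.04475605]
16 [305.  137.5]
```

Converted, 0.0008 m is 0.001, 0.0004 m is 0.0005.

Emit:
nudge_tcp([
  [0,0.0005,0,0,0.005],
  [0,0.001,0,0,0.005],
  [0,0.001,0,0,0.005],
])

```text
time_s: 10.43
tool_pos: [0.501, -0.2088, 0.0559]
tool_rot: [180.0, 0.0, 90.3]
force: [-2.7, 0.2, 5.9]
grip_width: 0.0136
grasp_force: 35.0
```

```bash
python3 - <<'E'
from h import *
rel([.4993,-.2083,.056],90.3);print(env.get_obs()['wrist_torque'])
a=[]
for n,bx in(('scene',(285,110,340,170)),('top',(340,250,385,290))):
    c=load(n)
    for b in blobs(c,(0,150,60),(8,255,255),bx):print(n,b[0],b[1])
    v=c['color'][90:190,250:350] if n=='scene' else c['color'][200:300,310:410]
    a.append(cv2.resize(v,(400,400),interpolation=2))
cv2.imwrite('pics/both3.png',np.hstack(a))
E
```

```text
tool [ 0.501  -0.2088  0.0559] [1.800e+02 2.000e-02 9.026e+01] F [-2.73  0.22  5.86] -> row [ 0.0005 -0.0017 -0.0001] turn -0.04
[-0.08282318  0.73368015  0.01586527]
scene 18 [304.94444444 137.66666667]
```

View pics/both3.png

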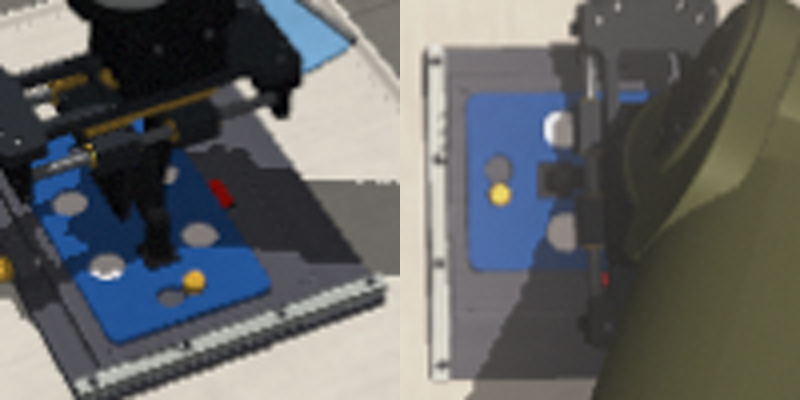

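The scene crop shows the jig flat, the stud at the slot end (195,280), and the red latch behind the rear edge (222,195). The latch centroid (304.9,137.7) matches its initial "up" height (304.6,137.6). I'll release and retreat.

Emit:
nudge_tcp([
  [0,0,0,0,0.03],
  [0,0,0,0,0.05],
  [0,0,0,0,0.05],
  [0,0,0,0,0.05],
  [0,0,0,0,0.05],
  [0,0,0,0,0.05],
])

```text
time_s: 11.03
tool_pos: [0.5012, -0.2082, 0.0554]
tool_rot: [180.0, 0.0, 90.3]
force: [-0.2, -0.5, 0.2]
grip_width: 0.0447
grasp_force: 0.0
```

Emit:
nudge_tcp([
  [0,0,-0.0125,0,0.05],
  [0,0,-0.0375,0,0.05],
  [0,0,-0.075,0,0.05],
  [0,0,-0.125,0,0.05],
  [0,0,-0.175,0,0.05],
  [0.05,0,-0.2,0,0.05],
  [0.1,0,-0.2,0,0.05],
  [0.15,0,-0.2,0,0.05],
])

```text
time_s: 11.7
tool_pos: [0.5016, -0.088, 0.2188]
tool_rot: [179.7, -0.0, 90.1]
force: [0.0, 0.9, -0.9]
grip_width: 0.05
grasp_force: 0.0
```

Emit:
nudge_tcp([
  [0.05,0,0,0,0.05],
  [0.1,0,0,0,0.05],
  [0.15,0,0,0,0.05],
  [0.2,0,0,0,0.05],
  [0.25,0,0,0,0.05],
  [0.3,0,0,0,0.05],
  [0.3,0,0,0,0.05],
  [0.3,0,0,0,0.05],
])

```text
time_s: 12.37
tool_pos: [0.4989, 0.1545, 0.216]
tool_rot: [180.0, 0.0, 90.6]
force: [-0.2, -1.2, -0.0]
grip_width: 0.0497
grasp_force: 0.0
```

```bash
python3 - <<'E'
from h import *
a=[]
for n,bx in(('scene',(285,110,340,170)),('top',(340,250,385,290))):
    c=load(n)
    for b in blobs(c,(0,150,60),(8,255,255),bx):print(n,b[0],b[1],plane(c,b[1],.025))
    for A,ce,_ in blobs(c,(12,140,100),(32,255,255),(235,100,415,300)):print('brass',A,ce.round(1),plane(c,ce,.036).round(4)[0,:2])
    v=c['color'][90:190,230:350] if n=='scene' else c['color'][130:310,250:430]
    a.append(cv2.resize(v,(400,400),interpolation=2))
cv2.imwrite('pics/both4.png',np.hstack(a))
E
```

```text
scene 18 [304.88888889 137.61111111] [[ 0.43893751 -0.20563953  0.025     ]]
brass 36 [374.2 192.7] [0.3747 0.0292]
brass 24 [250.1 156.5] [ 0.5945 -0.1938]
brass 20 [298.  160.1] [ 0.4923 -0.1341]
brass 11 [352.  206.3] [0.4406 0.0416]
brass 8 [365.5 172. ] [ 0.3614 -0.0332]
brass 6 [400.3 189.8] [0.3144 0.0473]
brass 4 [274.2 122.8] [ 0.4933 -0.2785]
top 25 [362.68 269.04] [[ 0.44150107 -0.20831736  0.025     ]]
brass 15 [278.1 298.7] [ 3.718e-01 -1.000e-04]
brass 10 [391.3 247.3] [ 0.494  -0.2779]
```

View pics/both4.png

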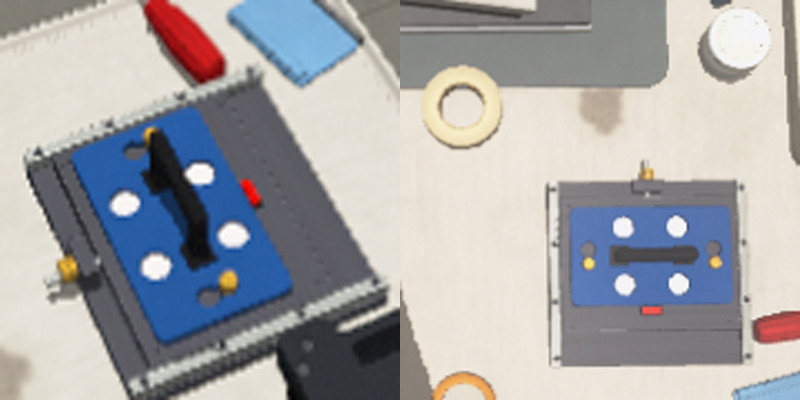

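The jig lies flush with both studs at the slot ends. The latch is fully visible behind it at its initial pixel (362.7,269.0), and the tape and jar have not moved. I'm handing the job in.

```bash
python3 -c "
from cell import env
print(env.sign_off())"
```

```text
the job is handed in; nothing more can be done
None
```

The blue cap jig is mounted flush over both studs and locked by the raised red latch; it was released and the job handed in at about 12 s, with the tape and jar untouched.

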